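# Set the stock tags on the clamp bench

### The job

Each stock bin on the grey board has a hinged tag standing in front of it, red on one face and green on the other. With the fingertips, gently push over whichever tags are wrong, so that every full bin's tag leans with its green face up and the tag of the nearly empty bin with its red face up. Grasp and lift nothing, and leave the loose things on the board and bench where they are.

Things in the scene. Friction and masses are not known exactly. Their poses are not given: they have to be found in the camera images.
- board: grey base plate 290 (x) x 680 (y) x 12 mm, fixed to the bench; origin on the bench under the middle of the row of tags; x points away from the robot, to the bins, y along the row, to the robot's left; it covers x -85 to +205 mm. Stands elsewhere, turned up to 9 degrees, each time
- stand_a: dark steel stand of tag a, fixed on the board: foot 88 (x) x 30 (y) mm, two 41 mm posts at x +-39 mm; origin at the centre of its foot, on the board's top; axes as the board's. Four stands in a row along board y, 160 mm apart, in any order; each belongs to the bin right behind it, 135 mm along board x
- tag_a_hinge (a point): middle of tag a's hinge line, 35 mm over the board's top, 47 mm over the bench; the line runs along board x. The tag's free edge, a white bead 8 mm thick and 60 mm long, lies 70 mm from it: while the tag rests, 35 mm to the side and 61 mm higher
- tag_a (a joint): angle of tag a, a plate 60 mm wide, 70 mm from hinge to edge, 4 mm thick, of about 60 g. 0 (stop): leans 30 degrees from upright to board +y, red face up; 1.047 (stop): leans 30 degrees from upright to board -y, green face up; 0.524 upright. No spring: pushed past upright it falls over and stays. A vertical finger beside the leaning free edge can push it over
- stand_b: dark steel stand of tag b, fixed on the board: foot 88 (x) x 30 (y) mm, two 41 mm posts at x +-39 mm; origin at the centre of its foot, on the board's top; axes as the board's. Four stands in a row along board y, 160 mm apart, in any order; each belongs to the bin right behind it, 135 mm along board x
- tag_b_hinge (a point): middle of tag b's hinge line, 35 mm over the board's top, 47 mm over the bench; the line runs along board x. The tag's free edge, a white bead 8 mm thick and 60 mm long, lies 70 mm from it: while the tag rests, 35 mm to the side and 61 mm higher
- tag_b (a joint): angle of tag b, a plate 60 mm wide, 70 mm from hinge to edge, 4 mm thick, of about 60 g. 0 (stop): leans 30 degrees from upright to board +y, red face up; 1.047 (stop): leans 30 degrees from upright to board -y, green face up; 0.524 upright. No spring: pushed past upright it falls over and stays. A vertical finger beside the leaning free edge can push it over
- stand_c: dark steel stand of tag c, fixed on the board: foot 88 (x) x 30 (y) mm, two 41 mm posts at x +-39 mm; origin at the centre of its foot, on the board's top; axes as the board's. Four stands in a row along board y, 160 mm apart, in any order; each belongs to the bin right behind it, 135 mm along board x
- tag_c_hinge (a point): middle of tag c's hinge line, 35 mm over the board's top, 47 mm over the bench; the line runs along board x. The tag's free edge, a white bead 8 mm thick and 60 mm long, lies 70 mm from it: while the tag rests, 35 mm to the side and 61 mm higher
- tag_c (a joint): angle of tag c, a plate 60 mm wide, 70 mm from hinge to edge, 4 mm thick, of about 60 g. 0 (stop): leans 30 degrees from upright to board +y, red face up; 1.047 (stop): leans 30 degrees from upright to board -y, green face up; 0.524 upright. No spring: pushed past upright it falls over and stays. A vertical finger beside the leaning free edge can push it over
- stand_d: dark steel stand of tag d, fixed on the board: foot 88 (x) x 30 (y) mm, two 41 mm posts at x +-39 mm; origin at the centre of its foot, on the board's top; axes as the board's. Four stands in a row along board y, 160 mm apart, in any order; each belongs to the bin right behind it, 135 mm along board x
- tag_d_hinge (a point): middle of tag d's hinge line, 35 mm over the board's top, 47 mm over the bench; the line runs along board x. The tag's free edge, a white bead 8 mm thick and 60 mm long, lies 70 mm from it: while the tag rests, 35 mm to the side and 61 mm higher
- tag_d (a joint): angle of tag d, a plate 60 mm wide, 70 mm from hinge to edge, 4 mm thick, of about 60 g. 0 (stop): leans 30 degrees from upright to board +y, red face up; 1.047 (stop): leans 30 degrees from upright to board -y, green face up; 0.524 upright. No spring: pushed past upright it falls over and stays. A vertical finger beside the leaning free edge can push it over
- bin_pads: full stock bin, white plastic tray 110 (x) x 125 (y) x 55 mm heaped to about 65 mm with orange clamp pads; fixed on the board; origin at the centre of its underside, on the board's top
- bin_screws: full stock bin, white plastic tray 110 (x) x 125 (y) x 55 mm heaped to about 65 mm with brass thumb screws; fixed on the board; origin at the centre of its underside, on the board's top
- bin_knobs: full stock bin, white plastic tray 110 (x) x 125 (y) x 55 mm heaped to about 65 mm with blue knobs; fixed on the board; origin at the centre of its underside, on the board's top
- bin_low: the bin that is not full: the same white tray, 110 x 125 x 55 mm, with only two orange clamp pads on its floor; fixed on the board; origin at the centre of its underside
- thumb_screw: loose brass thumb screw standing on its 22 mm head, 28 mm high, on the board in front of the tags; to be left alone
- clamp_pad: loose orange polyurethane clamp pad 28 x 28 x 10 mm, lying on the board in front of the tags; to be left alone
- brush: loose chip brush with blue handle, lying on the bench left of the board; to be left alone
- cam_clamp: loose steel cam clamp, 100 x 28 x 64 mm, on the bench right of the board; to be left alone
- spare_knob: loose black knob on a steel boss, 40 mm wide, 28 mm high, standing on the board in front of the tags; to be left alone
- tee_nut: loose dark steel tee nut 40 x 26 x 18 mm, on the board between two tags, in front of the bins; to be left alone

How it is judged:
By the outcome, as a careful person would: the job done as asked, in the order asked, and still so for the second after the job is handed in, with the robot touching nothing.
It also fails if it takes over 58 s, if anything falls off the work surface, if the arm or the gripper's body presses on something with over 40 N, if the wrist force passes 120 N, or if a joint passes its speed limit or range.

### The arm

A 6-joint arm with a two-finger parallel gripper is mounted at the origin on the work surface. World frame = base frame: x ahead of the robot, y to its left, z up, the work surface at z = 0. Lengths are in mm, angles in rad, forces in N, time in s.
With the tool pointing down it reaches from about 250 to 725 mm from the base axis. Payload 9.7 kg.
Tool frame: the origin (TCP) lies on the centre line of the jaws, within the pads' length; the fingertips stand 22 mm ahead of it and the grasp point (between the pads) lies 3 mm ahead of it (bot.tips_ahead is the z of the fingertips in the tool frame, in mm); z points along the fingers, y is the direction in which the jaws open and shut (so a half turn about z gives the same grasp; the last joint's range is limited). The gripper opens to 85 mm and grips with 20 to 120 N. Pads are 22 mm wide; open, the fingers measure 114 mm over their backs; the gripper's body (76 mm by 85 mm) begins 54 mm behind the grasp point. The pads swing forward as they close: fully open they stand 13 mm farther back than shut.
Start: joints at [1.121, 0.087, 0.176, 1.66, 0, 1.571], TCP at [239.129, 495.292, 253.284] pointing down, gripper open.
Joint ranges: [-3.13, 3.13], [-0.85, 1.81], [-1.15, 1.24], [-2.2, 2.28], [-1.44, 1.52], [-3.14, 3.14]. Speed limits (rad/s): [2.22, 2.22, 2.57, 3.14, 3.14, 3.14].

### API

Orientations are given as a 3x3 rotation matrix whose columns are the frame's x, y, z axes.
In Python, from cell import sensors, viewer, job, bot gives the robot as it stands. The module is installed in compiled form; this text tells all that it offers.
- The arm moves only by the tool jog_arm, never from a script. Its argument "moves" is text: rows parted by semicolons, each of 7 numbers parted by spaces: the shift along the tool's x, y, z in cm, then the turn, a rotation vector about the tool's x, y, z in degrees, then the finger opening in cm, from 0 to 8.54. In form: tx ty tz wx wy wz claw; .... A call has exactly 10 rows; each row shifts and turns the commanded pose from where the row before left it, along the tool's axes as they then stand; what a row does not reach is not made up. A row lasts 1/8 s, in which the tool goes at most 62.5 mm and 10.7 degrees, less where a joint would pass 70% of its speed; a pose out of reach is approached as far as the arm can. A call with a gripper value outside its range is refused whole. The fingers move at their own pace and stop on an object; "grip_force" is the grip in N (left out, the last holds). Time passes only in rows, so rows that do not move let the fingers close, or fill a call up. It gives the time, the measured TCP pose, the force and the opening at its end, in the units of the state.
- sensors.sense(): the state, without advancing time (a new reading comes with each control period).
- viewer.snapshot(name): name is "scene" or "side" or "wrist"; returns a dict with "frame" (400x640x3 uint8, red, green, blue), "K" (3x3 intrinsics, pixels), "eye" and "orientation" of the camera in the world. Camera axes: x right, y down, z forward; pixel columns grow to the right and rows downward; lengths in mm; the calibration is good to about 2 mm. A picture is of the moment at which its call begins. There is no depth.
- job.close_job(): hands the job in, once; it reports no verdict.
Trained networks look in the newest picture that a camera, given by its name, has taken for a name from the list of things; names that differ only in an ending like _2 or _b are one class to them, and where a whole thing is asked for, a point or a joint stands for the part that bears it (a point fixed in the world has none). Each returns a list of dicts, best first, with "p" (0 to 1); they miss things now and then, are a little off and sometimes report something else, mostly with a low value. They report only what shows in the picture. A call takes as long as a camera call.
- viewer.trace(thing, camera): "region" (400x640 bool, what is visible of it) and "extent" ([left, top, width, height] in pixels, round what is visible of it).
- viewer.landmark_of(thing, camera): "uv" ([column, row] in pixels: a listed point, or the origin of a listed thing).
The state is a dict: "t": time; "joint_pos": joint angles; "dq": joint speeds; "joint_torque": joint torques, N m; "position": TCP position; "tcp_rot": TCP orientation; "force": force on the tool from outside, world axes, zero at the start; "ft_torque": the same for the moment, N m; "gripper_width": finger opening in mm.
Only numpy, scipy, OpenCV 4.12 (cv2) and the standard library are available. Lean on these libraries where they do the work, as an engineer would, in place of code of your own. Each camera call takes 0.05 s, during which the arm holds its last target. There are 200 camera calls.

## Working session

There is one attempt and no reset: what is moved stays moved. The work goes in short steps, Python scripts to look and compute and a tool call to move; the robot and the scene stay as the last step left them, time stands still between calls to the robot, and variables do not carry over. Pictures are saved under pics/ and viewed, about 8 in all and at most 12, crops included, and the job is handed in when it is done.

Besides the shell and the picture viewer there is one more tool, called after "Emit:" by a JSON object that holds its "op" and its "data". jog_arm: Moves the arm, as the interface text tells. Its arguments: {"type":"object","properties":{"moves":{"type":"string"},"grip_force":{"type":"number"}},"required":["moves"]}

```bash
mkdir -p pics; cat > h.py <<'E'
from cell import sensors, viewer, job, bot
import numpy as np, cv2
def snap(cam,fn=None):
    s=viewer.snapshot(cam)
    if fn: cv2.imwrite('pics/'+fn,cv2.cvtColor(s['frame'],cv2.COLOR_RGB2BGR))
    return s
def ray(s,uv):
    d=np.linalg.inv(s['K'])@np.array([uv[0],uv[1],1.]); return np.array(s['orientation'])@d
def onz(s,uv,z):
    d=ray(s,uv); e=np.array(s['eye']); return e+d*(z-e[2])/d[2]
def proj(s,P):
    p=s['K']@(np.array(s['orientation']).T@(np.array(P)-s['eye'])); return p[:2]/p[2]
E
python3 - <<'E'
from h import *
np.set_printoptions(precision=1,suppress=True)
a=snap('scene','s1.png'); b=snap('side','d1.png')
for n,s in(('scene',a),('side',b)):
    print(n,s['eye'])
    for t,z in(('tag_a_hinge',47),('bin_pads',12),('bin_screws',12),('bin_knobs',12),('bin_low',12),('stand_a',12),('board',0),('tee_nut',12),('spare_knob',12),('thumb_screw',12),('clamp_pad',12),('cam_clamp',0),('brush',0)):
        for r in viewer.landmark_of(t,n)[:5]: print(t,round(r['p'],2),np.array(r['uv']),onz(s,r['uv'],z)[:2])
st=sensors.sense();print(st['t'],st['position'],np.array(st['tcp_rot']),bot.tips_ahead)
E
```

```text
scene [1270.1 -116.6 1066.7]
tag_a_hinge 0.93 [277.4 185.5] [ 521.7 -106.4]
bin_pads 0.81 [330.1 224.5] [674.3  33.8]
bin_screws 0.59 [225.4 234.7] [ 648.7 -285.8]
bin_knobs 0.72 [278.9 226.8] [ 652.3 -122.3]
bin_low 0.86 [385.2 218.9] [687.3 205.7]
stand_a 0.84 [226.6 197.3] [ 511.2 -273.8]
stand_a 0.75 [325.7 189.9] [544.   46.7]
stand_a 0.72 [278.2 193.9] [ 530. -108.]
stand_a 0.6 [376.1 180.9] [540.3 217.8]
board 0.92 [301.2 194.2] [537.2 -33.8]
board 0.25 [375.8 176.4] [513.5 225.8]
tee_nut 0.57 [353.2 199.8] [599.  125.4]
spare_knob 0.69 [297.2 178.2] [478.9 -37.1]
thumb_screw 0.61 [354.3 171. ] [486. 157.]
thumb_screw 0.29 [276.2 192.7] [ 524.  -113.7]
clamp_pad 0.41 [251.6 180.3] [ 458.3 -187.6]
cam_clamp 0.7 [157.7 207.7] [ 500.7 -496.5]
side [  541.3 -1095.7   859.9]
tag_a_hinge 0.76 [308.1 230.6] [ 531.  -118.4]
tag_a_hinge 0.54 [305.5 279.4] [ 524.5 -300.4]
tag_a_hinge 0.15 [353.6 238.4] [ 651.6 -153.4]
bin_pads 0.76 [356.4 201.7] [678.7  58.6]
bin_pads 0.57 [310.6 136. ] [540.9 482.9]
bin_screws 0.77 [361.1 281.7] [ 661.8 -277.3]
bin_knobs 0.58 [355.2 239.8] [ 660.3 -118.8]
bin_knobs 0.55 [326.8 189.2] [590.3 127.7]
bin_low 0.81 [355.2 178.4] [685.8 188.1]
stand_a 0.91 [313.4 176.5] [548.5 202.4]
stand_a 0.83 [310.5 204.6] [538.   46.7]
stand_a 0.6 [305.4 241.3] [ 523.1 -122. ]
stand_a 0.56 [304.8 279.3] [ 522.  -265.8]
board 0.55 [310.8 226. ] [538.3 -41.2]
tee_nut 0.68 [326.3 186.4] [589.2 143.5]
spare_knob 0.58 [286.7 219.3] [468.4 -23.6]
thumb_screw 0.56 [290.5 186.2] [474.5 147.1]
clamp_pad 0.54 [280.6 252.2] [ 457.1 -164.6]
cam_clamp 0.68 [313.1 206.6] [545.9  52.5]
cam_clamp 0.64 [294.  359.1] [ 499.8 -487.7]
brush 0.8 [307.2 133.9] [527.8 522.5]
1.4 [239.1 495.3 253.3] [[-0.9  0.4 -0. ]
 [ 0.4  0.9 -0. ]
 [ 0.  -0.  -1. ]] 22.0
```

View pics/s1.png

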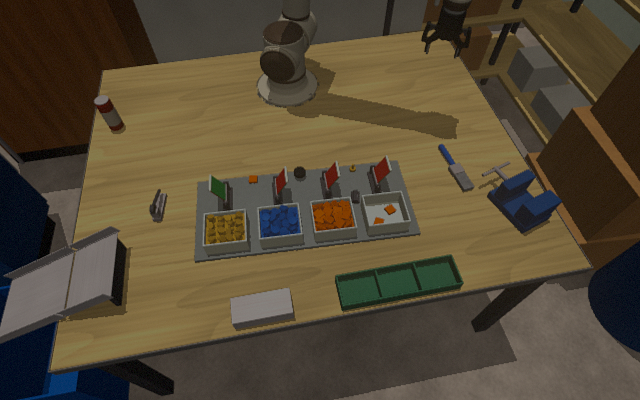

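View pics/d1.png

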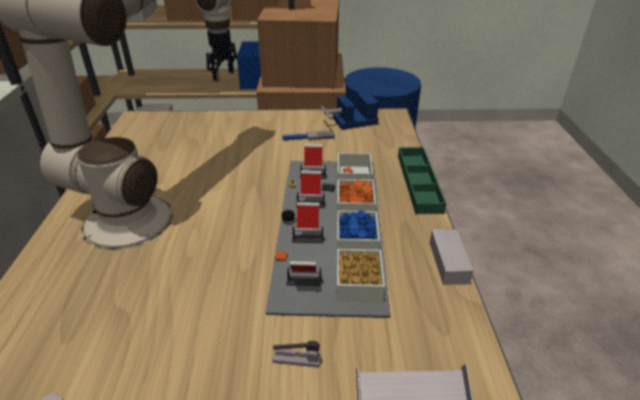

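The tags of knobs and pads (middle two, scene px ~(281,180) and (332,175)) show red and lean +y, so they are wrong. Screws' tag (218,187) is green and low's (382,168) red, both right. I'll fit the board pose now.

```bash
cat >> h.py <<'E'
SCR,KNO,PAD,LOW=-240,-80,80,240
def w(p,q):
    c,s=np.cos(p[2]),np.sin(p[2]); return np.array([p[0]+c*q[0]-s*q[1],p[1]+s*q[0]+c*q[1],q[2]])
E
python3 - <<'E'
from h import *
from scipy.optimize import least_squares
np.set_printoptions(precision=2,suppress=True)
S={n:snap(n) for n in('scene','side')}
b={'bin_screws':SCR,'bin_knobs':KNO,'bin_pads':PAD,'bin_low':LOW}
obs=[]
for n in S:
    for t,y in b.items():
        r=viewer.landmark_of(t,n)
        if r: obs.append((n,(135,y,12),r[0]['uv']))
    for t,z in(('stand_a',12),('tag_a_hinge',47)):
        for r in viewer.landmark_of(t,n):
            if r['p']<.5: continue
            X=onz(S[n],r['uv'],z); best=min(b.values(),key=lambda y:np.linalg.norm(w((533,-35,-.08),(0,y,z))-X))
            obs.append((n,(0,best,z),r['uv']))
f=lambda p:np.concatenate([proj(S[n],w(p,q))-uv for n,q,uv in obs])
r=least_squares(f,(533,-35,-.08),loss='soft_l1',f_scale=1.5)
print(r.x,np.degrees(r.x[2]),len(obs));
for o,e in zip(obs,f(r.x).reshape(-1,2)): print(o[0],o[1],e)
p=r.x; np.save('p.npy',p)
for y in(KNO,PAD): print(y,'hinge',w(p,(0,y,47)),'start',w(p,(0,y+75,0)),'end',w(p,(0,y+8,0)))
st=sensors.sense();R=np.array(st['tcp_rot']);print(st['t'],R,'yaw of tool y vs board y',np.degrees(np.arctan2(R[1,1],R[0,1]))-90-np.degrees(p[2]))
# overlay bead predictions (+y rest) on side & scene
for n,s in S.items():
    im=cv2.cvtColor(s['frame'],cv2.COLOR_RGB2BGR)
    im=cv2.resize(im,None,fx=3,fy=3)
    for y in b.values():
        sg=-1 if y==SCR else 1
        for q in((0,y,47),(-30,y+35*sg,108),(30,y+35*sg,108)):
            cv2.circle(im,tuple(int(v*3+1.5) for v in proj(s,w(p,q))),3,(255,0,255),-1)
    cv2.imwrite(f'pics/o_{n}.png',im[390:790,540:1340] if n=='scene' else im[400:950,700:1300])
E
```

```text
[533.91 -31.55  -0.06] -3.2652177131788425 16
scene (135, -240, 12) [-0.07 -0.69]
scene (135, -80, 12) [0.56 1.02]
scene (135, 80, 12) [0.7  1.23]
scene (0, 240, 12) [-1.47  2.11]
scene (0, -80, 12) [0.32 1.12]
scene (0, -240, 12) [-1.51  0.35]
scene (0, 80, 12) [0.76 1.57]
scene (0, -80, 47) [1.95 0.16]
side (135, -240, 12) [-0.18  2.6 ]
side (135, -80, 12) [ 1.19 -0.44]
side (135, 80, 12) [-1.1   0.62]
side (135, 240, 12) [-2.84 -0.43]
side (0, 80, 12) [ 1.24 -1.81]
side (0, -80, 12) [-1.02  0.45]
side (0, -240, 12) [-1.63  0.68]
side (0, 240, 12) [-4.   -2.44]
-80 hinge [ 529.35 -111.42   47.  ] start [533.63 -36.54   0.  ] end [ 529.81 -103.43    0.  ]
80 hinge [538.47  48.32  47.  ] start [542.74 123.2    0.  ] end [538.92  56.31   0.  ]
2.1 [[-0.9   0.43  0.  ]
 [ 0.43  0.9  -0.  ]
 [-0.   -0.   -1.  ]] yaw of tool y vs board y -22.505495575313986
```

View pics/o_scene.png

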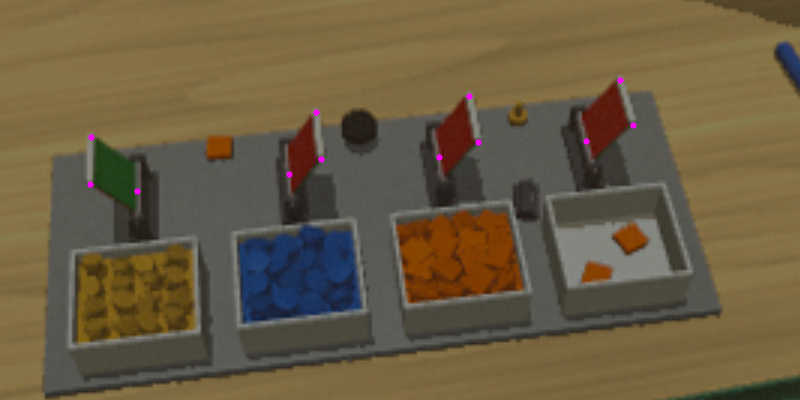

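View pics/o_side.png

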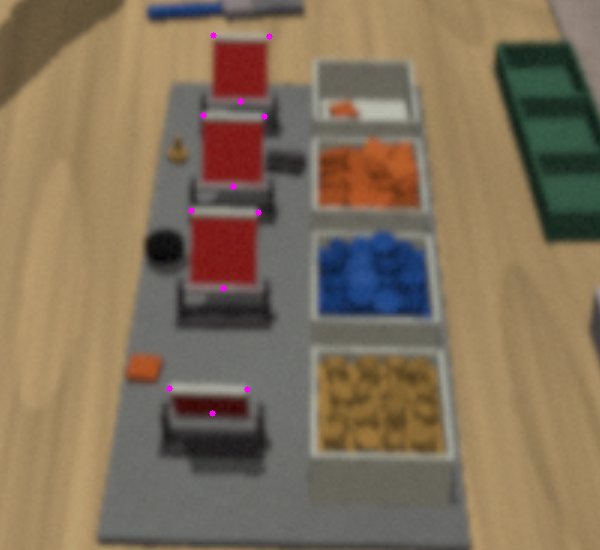

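Overlay agrees: predicted beads and hinges coincide with the tags in both views (scene crop beads (316,113), (469,97)). Moving to the +y side of the pads tag.

Emit:
{"op": "jog_arm", "data": {"moves": "0 0 0 0 0 -7.5 0; 0 0 0 0 0 -7.5 0; 0 0 0 0 0 -7.5 0; -3.24 -3.54 0 0 0 0 0; -3.24 -3.54 0 0 0 0 0; -3.24 -3.54 0 0 0 0 0; -3.24 -3.54 0 0 0 0 0; -3.24 -3.54 0 0 0 0 0; -3.24 -3.54 0 0 0 0 0; -3.24 -3.54 0 0 0 0 0", "grip_force": 20}}

```text
t: 3.35
position: [452.3, 233.6, 253.4]
tcp_rot: [[-0.998, 0.057, 0.0], [0.057, 0.998, 0.0], [-0.0, 0.0, -1.0]]
force: [0.7, 0.3, 0.5]
gripper_width: -0.0
```

Emit:
{"op": "jog_arm", "data": {"moves": "-3.24 -3.54 0 0 0 0 0; -3.24 -3.54 0 0 0 0 0; -3.24 -3.54 0 0 0 0 0; 0 0 2 0 0 0 0; 0 0 2 0 0 0 0; 0 0 0 0 0 0 0; 0 0 0 0 0 0 0; 0 0 0 0 0 0 0; 0 0 0 0 0 0 0; 0 0 0 0 0 0 0"}}

```text
t: 4.6
position: [542.5, 123.5, 213.6]
tcp_rot: [[-0.998, 0.057, 0.0], [0.057, 0.998, 0.0], [-0.0, 0.0, -1.0]]
force: [0.4, -0.4, -0.1]
gripper_width: -0.4
```

```bash
cat >> h.py <<'E'
def where():
    p=np.load('p.npy'); st=sensors.sense(); d=np.array(st['position'])-[p[0],p[1],0]
    c,s=np.cos(p[2]),np.sin(p[2]); R=np.array(st['tcp_rot'])
    print('t',st['t'],'board xy',np.round([c*d[0]+s*d[1],-s*d[0]+c*d[1]],1),'tip z',round(d[2]-22,1),'yaw err',round(np.degrees(np.arctan2(R[1,1],R[0,1]))-90-np.degrees(p[2]),2),'F',np.round(st['force'],2),st['gripper_width'])
E
python3 - <<'E'
from h import *
where(); 
for n in('side','wrist'): snap(n,n+'2.png')
a,b=[cv2.imread(f'pics/{n}2.png') for n in('side','wrist')]
cv2.imwrite('pics/c2.png',np.hstack([cv2.resize(a[100:320,220:440],(400,400)),cv2.resize(b,(400,250)).repeat(1,0) if 0 else cv2.copyMakeBorder(cv2.resize(b,(400,250)),0,150,0,0,0)]))
E
```

```text
t 4.6 board xy [ -0.3 155.3] tip z 191.6 yaw err 0.0 F [ 0.41 -0.37 -0.12] -0.35791249355241594
```

View pics/c2.png

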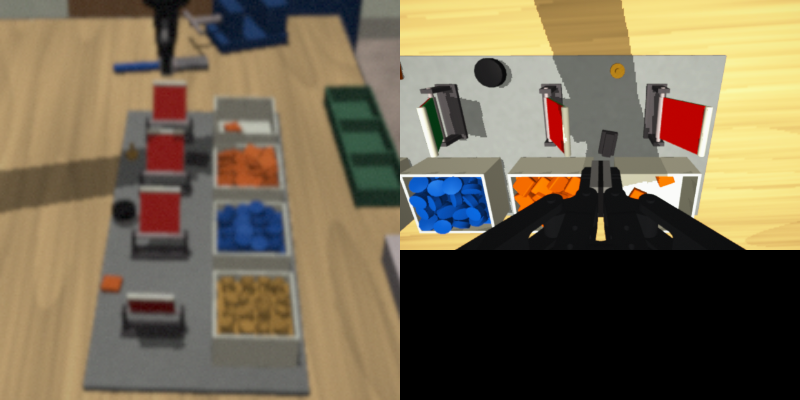

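Wrist and side agree: fingers hang in the free gap between the pads and low tags. Descend to tip z ≈ 88 and push slowly toward −y.

Emit:
{"op": "jog_arm", "data": {"moves": "0 0 2.6 0 0 0 0; 0 0 2.6 0 0 0 0; 0 0 2.6 0 0 0 0; 0 0 2.55 0 0 0 0; 0 0 0 0 0 0 0; 0 -0.8 0 0 0 0 0; 0 -0.8 0 0 0 0 0; 0 -0.5 0 0 0 0 0; 0 -0.5 0 0 0 0 0; 0 -0.5 0 0 0 0 0"}}

```text
t: 5.95
position: [540.7, 92.1, 110.0]
tcp_rot: [[-0.998, 0.057, 0.0], [0.057, 0.998, 0.0], [-0.0, 0.0, -1.0]]
force: [0.3, 1.3, 0.0]
gripper_width: 0.0
```

Emit:
{"op": "jog_arm", "data": {"moves": "0 -0.5 0 0 0 0 0; 0 -0.5 0 0 0 0 0; 0 -0.5 0 0 0 0 0; 0 -0.5 0 0 0 0 0; 0 -0.5 0 0 0 0 0; 0 -0.5 0 0 0 0 0; 0 -0.4 0 0 0 0 0; 0 0 0 0 0 0 0; 0 0 0 0 0 0 0; 0 0 0 0 0 0 0"}}

```text
t: 7.2
position: [538.7, 58.6, 109.8]
tcp_rot: [[-0.998, 0.057, -0.0], [0.057, 0.998, 0.0], [0.0, 0.0, -1.0]]
force: [0.5, -0.1, 0.5]
gripper_width: -0.2
```

```bash
python3 - <<'E'
from h import *
where()
for n in('side','scene'): snap(n,n+'3.png')
a,b=[cv2.imread(f'pics/{n}3.png') for n in('side','scene')]
cv2.imwrite('pics/c3.png',np.hstack([cv2.resize(a[120:320,220:420],(400,400)),cv2.resize(b[80:280,190:390],(400,400))]))
E
```

```text
t 7.2 board xy [-0.4 90.3] tip z 87.8 yaw err -0.0 F [ 0.53 -0.1   0.55] -0.2214334426001221
```

View pics/c3.png

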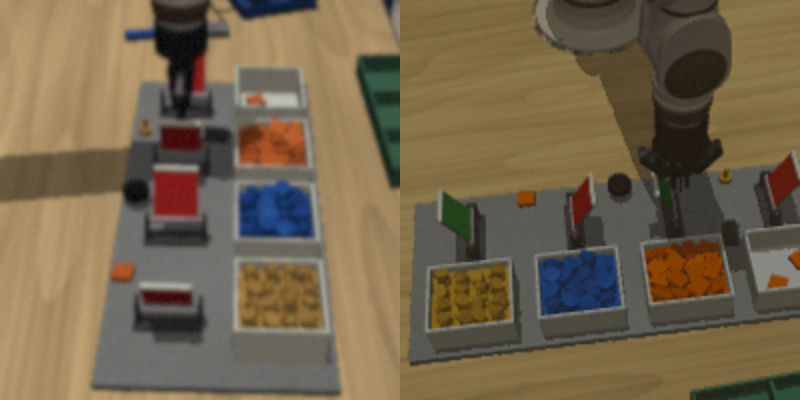

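Pads tag now leans −y, green up (scene crop (665,190)); force is back to zero. Next: up, over, and the knobs tag.

Emit:
{"op": "jog_arm", "data": {"moves": "0 1 0 0 0 0 0; 0 1 0 0 0 0 0; 0 0 -2.7 0 0 0 0; 0 0 -2.7 0 0 0 0; 0 0 -2.6 0 0 0 0; 0 -2.9 0 0 0 0 0; 0 -2.9 0 0 0 0 0; 0 -2.9 0 0 0 0 0; 0 -2.9 0 0 0 0 0; 0 0 0 0 0 0 0"}}

```text
t: 8.55
position: [533.2, -38.1, 189.8]
tcp_rot: [[-0.998, 0.059, 0.0], [0.059, 0.998, -0.0], [-0.0, -0.0, -1.0]]
force: [-0.3, -0.1, 0.2]
gripper_width: 0.0
```

Emit:
{"op": "jog_arm", "data": {"moves": "0 0 2 0 0 0 0; 0 0 2 0 0 0 0; 0 0 2 0 0 0 0; 0 0 2 0 0 0 0; 0 0 0 0 0 0 0; 0 -0.8 0 0 0 0 0; 0 -0.8 0 0 0 0 0; 0 -0.5 0 0 0 0 0; 0 -0.5 0 0 0 0 0; 0 -0.5 0 0 0 0 0"}}

```text
t: 9.8
position: [531.5, -68.7, 109.9]
tcp_rot: [[-0.998, 0.057, 0.0], [0.057, 0.998, 0.0], [-0.0, 0.0, -1.0]]
force: [-0.1, 0.5, 0.4]
gripper_width: 0.4
```

Emit:
{"op": "jog_arm", "data": {"moves": "0 -0.5 0 0 0 0 0; 0 -0.5 0 0 0 0 0; 0 -0.5 0 0 0 0 0; 0 -0.5 0 0 0 0 0; 0 -0.5 0 0 0 0 0; 0 -0.5 0 0 0 0 0; 0 -0.4 0 0 0 0 0; 0 0 0 0 0 0 0; 0 0 0 0 0 0 0; 0 0 0 0 0 0 0"}}

```text
t: 11.05
position: [529.5, -102.1, 109.8]
tcp_rot: [[-0.998, 0.057, 0.0], [0.057, 0.998, 0.0], [-0.0, 0.0, -1.0]]
force: [0.1, 0.0, -1.3]
gripper_width: 0.2
```

Emit:
{"op": "jog_arm", "data": {"moves": "0 1 0 0 0 0 0; 0 1 0 0 0 0 0; 0 0 -3 0 0 0 0; 0 0 -4 0 0 0 0; 0 0 -4 0 0 0 0; 0 0 -4 0 0 0 0; 0 0 0 0 0 0 0; 0 0 0 0 0 0 0; 0 0 0 0 0 0 0; 0 0 0 0 0 0 0"}}

```text
t: 12.3
position: [530.3, -82.2, 258.8]
tcp_rot: [[-0.998, 0.057, -0.002], [0.057, 0.998, 0.0], [0.002, 0.0, -1.0]]
force: [0.3, 0.1, 0.8]
gripper_width: 0.2
```

```bash
python3 - <<'E'
from h import *
where()
for n in('side','scene'): snap(n,n+'4.png')
a,b=[cv2.imread(f'pics/{n}4.png') for n in('side','scene')]
cv2.imwrite('pics/c4.png',np.hstack([cv2.resize(a[120:320,220:420],(400,400)),cv2.resize(b[80:280,190:420],(400,348)) if 0 else cv2.resize(b[80:310,190:420],(400,400))]))
E
```

```text
t 12.3 board xy [ -0.7 -50.7] tip z 236.8 yaw err -0.0 F [0.31 0.06 0.76] 0.23704876147885848
```

View pics/c4.png

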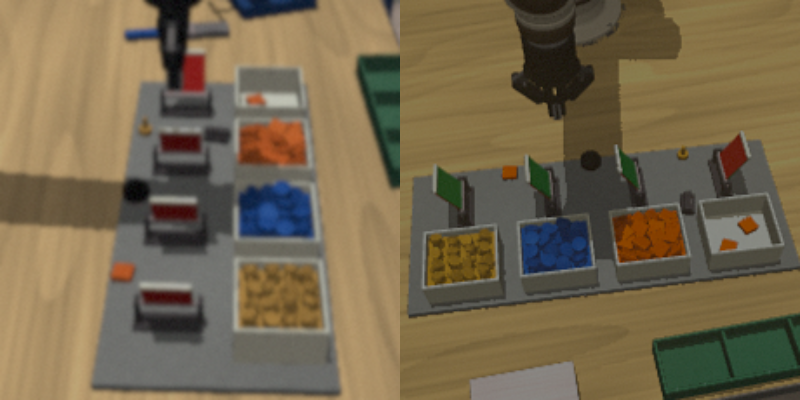

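All as asked: green tags at scene crop (449,188), (540,177), (628,168) for the three full bins, and red at (735,155) for the low one. The loose things have not moved and the tool is clear.

```bash
python3 -c "
from h import *
print(job.close_job())"
```

```text
the job is handed in; nothing more can be done
None
```

I handed the job in at about 12.3 s. Two tags were wrong, those of the knobs and pads bins; I pushed both over toward board −y with the closed fingertips. The screws bin's tag (green) and the nearly empty bin's tag (red) were already right, so I left them alone.

The last side and scene pictures agree: the three full bins' tags lean green face up and the nearly empty bin's tag red face up. The loose things on the board look unmoved. The brush and cam clamp lay outside most of those last crops and I didn't check them again, but the arm passed well above the bench.

The force readings at the end of each move stayed below about 1.5 N, and the tool finished clear with its fingertips at about 237 mm. No check failed. Some network detections were false or missing, such as a second cam clamp and no brush in the scene view. They did not affect the board position, which matched the pictures.

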